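Lock the bench shaker's sprung carrier for transport

ROBOT

A 6-joint arm with a two-finger parallel gripper is mounted at the origin on a cart in front of the work surface, level with it; the furniture and walls round the work are solid. World frame = base frame: x ahead of the robot, y to its left, z up, the work surface at z = 0. Lengths are in mm, angles in rad, forces in N, time in s.
With the tool pointing down it reaches from about 275 to 825 mm from the base axis. Payload 4.9 kg.
Tool frame: the origin (TCP) lies at the very end of the fingers, on their centre line; the grasp point (between the pads) lies 19 mm behind it; z points along the fingers, y is the direction in which the jaws open and shut (so a half turn about z gives the same grasp; the last joint's range is limited). The gripper opens to 85 mm and grips with 20 to 120 N. Pads are 22 mm wide; open, the fingers measure 114 mm over their backs; the gripper's body (76 mm by 85 mm) begins 54 mm behind the grasp point. The pads swing forward as they close: fully open they stand 13 mm farther back than shut.
Start: joints at [-1.42, 0.326, -0.193, 1.052, 0, 1.437], TCP at [154.543, -527.859, 231.281] pointing down, gripper open.
Joint ranges: [-2.65, 2.65], [-0.97, 1.79], [-1.3, 1.35], [-1.93, 2.1], [-1.47, 1.37], [-3.14, 3.14]. Speed limits (rad/s): [2.57, 2.57, 3.14, 3.14, 3.14, 3.14].

INTERFACE

Orientations are given as [roll, pitch, yaw] about the fixed x, y, z axes, in that order (R = Rz(yaw) Ry(pitch) Rx(roll)).
In Python, from bench import bot, solve_ik, imaging gives the robot as it stands. Calls block until the motion is done:
- bot.move_ptp(position, orientation): joint-space move of the TCP to a pose.
- bot.movel(position, rot=None, max_speed=150, threshold=None): straight line of the TCP; rot=None keeps the orientation; max_speed is the mean speed in mm/s. With threshold (N) it stops when the force on the tool has changed by that much, and returns True; else False.
- bot.move_j(angles): joint-space move.
- bot.grip(opening, effort=None): opening from 0.0 (shut) to 1.0 (fully open); effort is the grip in N (None keeps the last); returns when the fingers have stopped.
- bot.dwell(seconds).
- solve_ik(position, orientation): joint angles nearest the present ones, or None.
- bot.get_state(): the state.
- imaging.capture(name): name is "side" or "top" or "wrist"; returns the picture (480x640x3 uint8, blue, green, red); there is no depth.
- imaging.camera_model(name): a dict with "K" (3x3 intrinsics, pixels), "position" and "rotation" of the camera in the world. Camera axes: x right, y up, looking along -z (the intrinsics and any distortion apply to the point x, -y, -z); pixel columns grow to the right and rows downward; lengths in mm; the calibration is good to about 2 mm. A picture is of the moment at which its call begins: read the wrist's pose just before it. camera_model takes no time and is no camera call; for the wrist camera it gives the pose at the moment of the call.
A pose or a line that the arm cannot do raises bot.IKError and nothing moves.
- bot.sign_off(): hands the job in, once; it reports no verdict.
The state is a dict: "t": time; "qpos": joint angles; "joint_velocities": joint speeds; "effort": joint torques, N m; "tcp_pos": TCP position; "orientation": TCP orientation; "contact_force": force on the tool from outside, world axes, zero at the start; "wrist_torque": the same for the moment, N m; "opening": opening from 0.0 (shut) to 1.0 (fully open).
Only numpy, scipy, OpenCV 4.12 (cv2) and the standard library are available. Lean on these libraries where they do the work, as an engineer would, in place of code of your own. Each camera call takes 0.05 s, during which the arm holds its last target.

TASK

Lock the bench shaker for transport: push the spring-loaded plunger in its top down into its housing and, while holding it down, slide the steel keeper across by its upright push plate until it stops at the end of its travel, so that the plunger stays trapped under the keeper when you let go. Work gently by feel (never more than 25 N on anything), and leave the beaker, the dish and the dropper bottle beside it undisturbed.

Things in the scene. Friction and masses are not known exactly. Their poses are not given: they have to be found in the camera images.
- foot_plate: Dark steel plate fixed to the worktop, 150 (x) x 180 (y) x 5 mm; origin at its underside's centre. The white shaker housing, 100 x 130 x 42 mm, stands fixed on it on screw feet, set only roughly: up to 5 mm off centre in x and y, yaw off by up to 0.04 rad, its flat top (the deck) 48 to 60 mm above the worktop. x, y below are the housing's, about the plate's.
- plunger_nominal (a point): Nominal centre of the raised plunger's top, 66 mm above the plate's origin (fixed to the plate; the real one is up to 5 mm off sideways and 6 mm in height, so feel for it). The plunger is an aluminium block, 50 (x) x 56 (y) mm, in the middle of the deck, its flat top 12 mm above it. Press with closed fingers between cross bar and push plate, e.g. at y = -9 mm.
- plunger (a joint): How far the plunger is pushed in, m: 0 up, 0.013 at its hard stop. A spring resists with 4 N at first touch, 0.4 N more per mm, 9 N before the stop; it springs back when let go. Only beyond 0.011 is its top below the keeper's cross bar (hold it about 0.012 in); trapped, it rests at about 0.011.
- keeper (a joint): How far the keeper is slid towards +y, m: starts at 0 to 0.003 (back), 0.016 at its end stop. Steel frame in guides on the deck: side bars at x = +-27 to +-35 mm, a low cross bar (1 to 6 mm above the deck, front edge at y = -32 mm at 0) behind the plunger, a push plate in front. If the plunger is up, the cross bar strikes it at 0.004. Friction 2 N; stays where left.
- push_nominal (a point): Nominal middle of the push plate's rear face with the keeper at 0 (fixed to the plate, as much off): 12 mm in +y from the plunger's centre, 26 mm above the deck. The upright plate is 65 mm wide (x), 5 mm thick, 15 to 39.5 mm above the deck, across and over the plunger. Fingers that hold the plunger down slide on it to +y, meet this face and carry the keeper along.
- beaker: Clear beaker, 44 mm across, 58 mm tall, light; stands on the worktop on the -y side of the plate; origin at the centre of its underside. Leave alone.
- petri_dish: Small clear petri dish, 56 mm across, 14 mm tall; on the worktop on the +y side of the plate; origin at the centre of its underside. Leave alone.
- dropper_bottle: Brown dropper bottle with black cap, 32 mm across, 93 mm tall; on the worktop on the -y side of the plate, nearer the robot; origin at the centre of its underside. Leave alone.

How it is judged:
By the outcome, as a careful person would: the job done as asked, in the order asked, and still so for the second after the job is handed in, with the robot touching nothing.
It also fails if it takes over 67 s, if anything falls off the work surface, if the arm or the gripper's body presses on something with over 40 N, if the wrist force passes 120 N, or if a joint passes its speed limit or range.

## Working session

There is one attempt and no reset: what is moved stays moved. The work goes in short steps, each a Python script; the robot and the scene stay as the last script left them, time stands still between calls to the robot, and variables do not carry over. Pictures are saved under pics/ and viewed, and the job is handed in when it is done.

```bash
ls; mkdir -p pics
python3 - <<'E'
from bench import bot, imaging
import cv2
s=bot.get_state(); print(s)
for n in ("top","side"):
    cv2.imwrite(f"pics/{n}0.png",imaging.capture(n)); m=imaging.camera_model(n); print(n,m)
E
```

```text
pics
{'t': 0.0, 'qpos': array([-1.42021298e+00,  3.26929580e-01, -1.93622758e-01,  1.05199325e+00,
       -1.00210085e-05,  1.43660064e+00]), 'joint_velocities': array([ 0.000331  , -0.00081071, -0.00175294, -0.00085979,  0.00100922,
       -0.00104362]), 'effort': array([ 8.69839751e-04, -4.43396723e+01,  2.62440240e+01,  1.52307720e-02,
       -2.88472584e-04,  1.02976094e-05]), 'tcp_pos': array([ 154.43950269, -527.24672802,  230.4948695 ]), 'orientation': array([-3.13985778e+00, -2.24108101e-04,  2.84778851e-01]), 'contact_force': array([-0.10264375,  0.38805319, -0.40021059]), 'wrist_torque': array([-0.03374593,  0.02805052, -0.02621454]), 'opening': 1.0032426229718858}
top {'K': array([[547.28432837,   0.        , 320.19669796],
       [  0.        , 547.28432837, 239.61418238],
       [  0.        ,   0.        ,   1.        ]]), 'position': array([458.16552945, 197.00717501, 908.7972429 ]), 'rotation': array([ 6.97738614e-02, -1.43640935e-03, -1.55137570e+00])}
side {'K': array([[601.88453379,   0.        , 311.28907317],
       [  0.        , 601.88453379, 235.07610277],
       [  0.        ,   0.        ,   1.        ]]), 'position': array([ 525.06977497, -587.17569335,  475.18851407]), 'rotation': array([ 1.09827982e+00, -7.19176477e-04,  3.35516455e-02])}
```

View pics/top0.png

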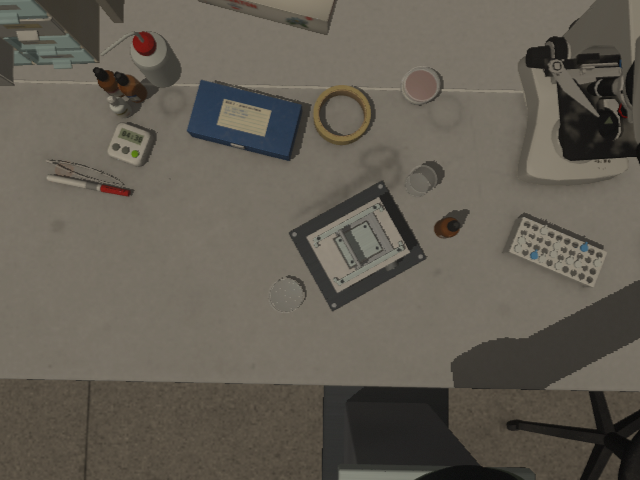

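View pics/side0.png

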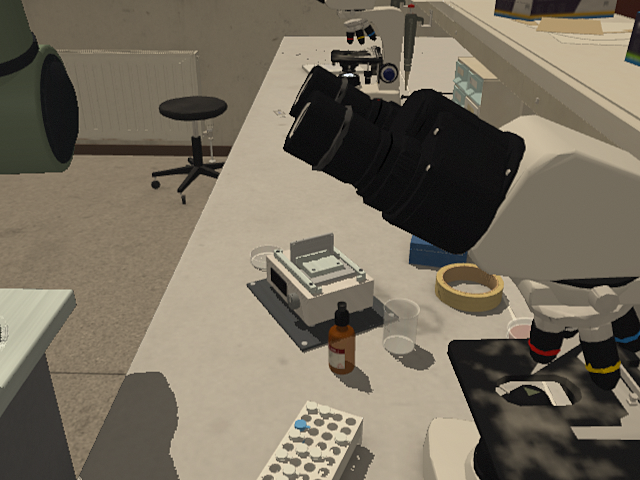

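The top view shows the plate with its corners near (380,183), (290,234), (334,309) and (425,257), and the push plate as a bar left of centre. The beaker is at about (424,178), the bottle at (447,228) and the dish at (287,294). I'll enlarge both.

Run:
```python
import cv2
a=cv2.imread("pics/top0.png")[170:320,265:465]; cv2.imwrite("pics/topc.png",cv2.resize(a,None,fx=4,fy=4,interpolation=cv2.INTER_CUBIC))
a=cv2.imread("pics/side0.png")[220:390,235:435]; cv2.imwrite("pics/sidec.png",cv2.resize(a,None,fx=3.5,fy=3.5,interpolation=cv2.INTER_CUBIC))
```

```text
(no output)
```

View pics/topc.png

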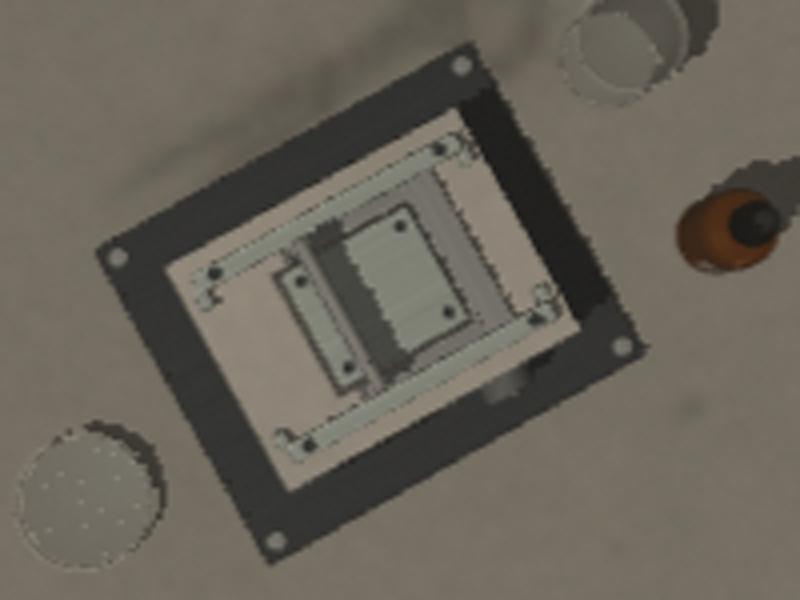

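View pics/sidec.png

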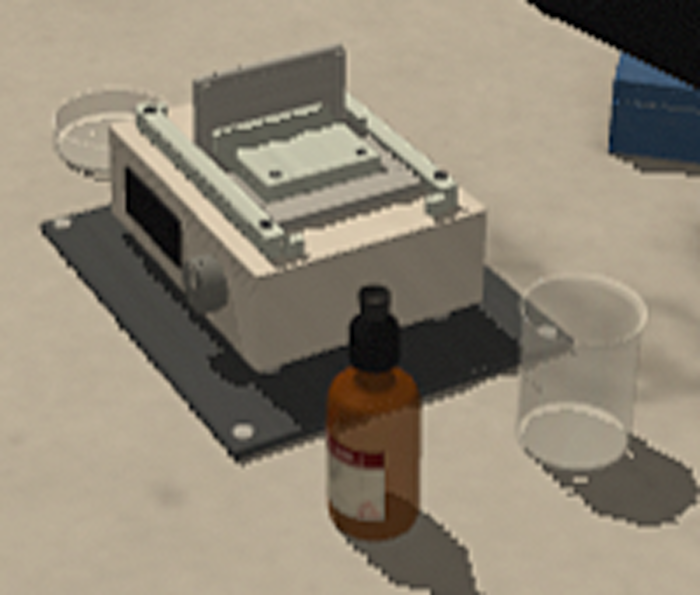

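```bash
cat > h.py <<'E'
import numpy as np, cv2
from scipy.spatial.transform import Rotation as Ro
from bench import imaging
def ray(n,px,m=None):
    m=m or imaging.camera_model(n); K=m["K"]; R=m["rotation"]
    R=Ro.from_euler("xyz",R).as_matrix() if np.ndim(R)==1 else R
    d=np.linalg.solve(K,[px[0],px[1],1.]); d=R@np.array([d[0],-d[1],-d[2]])
    return np.array(m["position"]),d/np.linalg.norm(d)
def at(n,px,z,m=None):
    p,d=ray(n,px,m); return p+d*(z-p[2])/d[2]
def tri(a,b):
    A=np.zeros((3,3));y=np.zeros(3);L=[]
    for p,d in (a,b):
        P=np.eye(3)-np.outer(d,d);A+=P;y+=P@p;L.append(P)
    x=np.linalg.solve(A,y); return x,[np.linalg.norm(P@(x-p)) for P,(p,d) in zip(L,(a,b))]
T=lambda u,v:(265+(u+.5)/4-.5,170+(v+.5)/4-.5)
S=lambda u,v:(235+(u+.5)/3.5-.5,220+(v+.5)/3.5-.5)
E
python3 - <<'E'
from h import *
print(imaging.camera_model("top").keys())
pc=np.array([at("top",T(*p),5) for p in [(472,42),(97,250),(270,565),(648,348)]])
def rect(pc,nm):
    print(nm,pc.round(1).tolist(),[np.linalg.norm(pc[i]-pc[(i+1)%4]).round(1) for i in range(4)],pc.mean(0).round(1))
    v=pc[1]-pc[0]+pc[2]-pc[3]; print(" +y dir ang-90:",np.arctan2(v[1],v[0])-np.pi/2); w=pc[0]-pc[3]+pc[1]-pc[2]; print(" +x ang",np.arctan2(w[1],w[0]))
rect(pc,"plate")
for u in [(112,222),(238,462),(572,340)]: print("side plate corner",at("side",S(*((42,226) if u[0]==112 else u)),5).round(1))
for z in (48,54,60): rect(np.array([at("top",T(*p),z) for p in [(458,108),(165,265),(290,492),(580,327)]]),f"deck{z}")
for t,s in [((458,108),(487,212)),((290,492),(110,125)),((580,327),(262,275)),((407,205),(382,155)),((470,322),(272,188))]:
    print(tri(ray("top",T(*t)),ray("side",S(*s))))
for n,z,p in (("beaker",58,(627,55)),("bot",93,(755,222)),("dish",14,(90,500))): print(n,at("top",T(*p),z).round(1))
E
```

```text
dict_keys(['K', 'position', 'rotation'])
plate [[622.9, 94.7, 5.0], [532.8, 249.1, 5.0], [404.6, 175.1, 5.0], [496.6, 20.6, 5.0]] [np.float64(178.7), np.float64(148.0), np.float64(179.9), np.float64(146.4)] [514.2 134.9   5. ]
 +y dir ang-90: 0.5328166889053647
 +x ang 0.5271934846372411
side plate corner [404.3 169.2   5. ]
side plate corner [494.5  13.2   5. ]
side plate corner [620.4  92.9   5. ]
deck48 [[588.5, 104.8, 48.0], [523.8, 219.6, 48.0], [435.6, 168.8, 48.0], [502.5, 55.8, 48.0]] [np.float64(131.8), np.float64(101.8), np.float64(131.3), np.float64(99.0)] [512.6 137.3  48. ]
 +y dir ang-90: 0.5236498178603148
 +x ang 0.5208352266592822
deck54 [[587.6, 105.5, 54.0], [523.3, 219.5, 54.0], [435.8, 169.0, 54.0], [502.2, 56.8, 54.0]] [np.float64(130.8), np.float64(101.1), np.float64(130.4), np.float64(98.3)] [512.2 137.7  54. ]
 +y dir ang-90: 0.523649817860314
 +x ang 0.5208352266592822
deck60 [[586.7, 106.1, 60.0], [522.9, 219.3, 60.0], [436.0, 169.2, 60.0], [501.9, 57.8, 60.0]] [np.float64(129.9), np.float64(100.3), np.float64(129.5), np.float64(97.6)] [511.9 138.1  60. ]
 +y dir ang-90: 0.5236498178603144
 +x ang 0.5208352266592827
(array([586.66684661, 105.56432706,  54.63011393]), [np.float64(0.8000673829520849), np.float64(0.8000673829517979)])
(array([435.31867241, 168.97754416,  54.51689082]), [np.float64(0.49874168578362327), np.float64(0.4987416857836443)])
(array([501.80374159,  57.01253334,  55.60755168]), [np.float64(0.3289711975710527), np.float64(0.3289711975710273)])
(array([546.5628811 , 126.13062276,  67.14302057]), [np.float64(0.8515812414053164), np.float64(0.8515812414053514)])
(array([503.18871601, 101.18569031,  66.03288458]), [np.float64(0.4910132350226522), np.float64(0.49101323502270383)])
beaker [609.2  39.8  58. ]
bot [540.8  -2.   93. ]
dish [429.9 249.   14. ]
```

The deck triangulates to z ≈ 55 and the plunger top to ≈ 67. The housing centre is about (511.5, 137.8) with yaw ≈ 0.523, and the sizes agree with those given. I'll swing in at a short radius to stay clear of the microscope, then check with the wrist camera.

```bash
cat >> h.py <<'E'
C=np.array([511.5,137.8]); YAW=0.523
Y=np.array([-np.sin(YAW),np.cos(YAW)]); X=np.array([np.cos(YAW),np.sin(YAW)])
def P(y,z,x=0): return [*(C+Y*y+X*x),z]
E
python3 - <<'E'
from h import *
from bench import bot,solve_ik
for psi in (YAW,YAW+np.pi/2,YAW-np.pi/2,YAW-np.pi):
    for p in ([387,99,230],P(-9,55)): print(round(psi,3),np.round(solve_ik(p,[np.pi,0,psi]),3) if solve_ik(p,[np.pi,0,psi]) is not None else None)
psi=YAW-np.pi/2
bot.grip(0.0,40)
bot.move_ptp([387,99,230],[np.pi,0,psi])
bot.move_ptp(P(-40,190),[np.pi,0,psi])
m=imaging.camera_model("wrist"); im=imaging.capture("wrist"); cv2.imwrite("pics/w1.png",im); print(m)
s=bot.get_state(); print(s["t"],s["tcp_pos"],s["orientation"],s["qpos"],s["opening"])
E
```

```text
0.523 [ 0.065  0.046 -0.547  0.978  0.     2.684]
0.523 [ 0.108  0.48  -0.465  0.625  0.     2.727]
2.094 [ 0.065  0.046 -0.547  0.978  0.     1.113]
2.094 [ 0.108  0.48  -0.465  0.625  0.     1.156]
-1.048 [ 0.065  0.046 -0.547  0.978  0.    -2.029]
-1.048 [ 0.108  0.48  -0.465  0.625  0.    -1.986]
-2.619 [ 0.065  0.046 -0.547  0.978  0.    -0.458]
-2.619 [ 0.108  0.48  -0.465  0.625  0.    -0.415]
{'K': array([[415.83377179,   0.        , 323.09485045],
       [  0.        , 415.83377179, 238.38937399],
       [  0.        ,   0.        ,   1.        ]]), 'position': array([573.09578199,  29.99561717, 332.12260973]), 'rotation': array([-3.33004903e-01, -1.67416312e-03, -2.61928832e+00])}
4.475 [530.43982547 102.97043286 189.87334904] [ 3.14020592e+00  7.24642195e-04 -1.04810668e+00] [ 5.50908445e-02  3.41099178e-01 -2.82122011e-01  9.49139637e-01
  2.17924109e-05 -2.03839565e+00] -0.004339702869357533
```

View pics/w1.png

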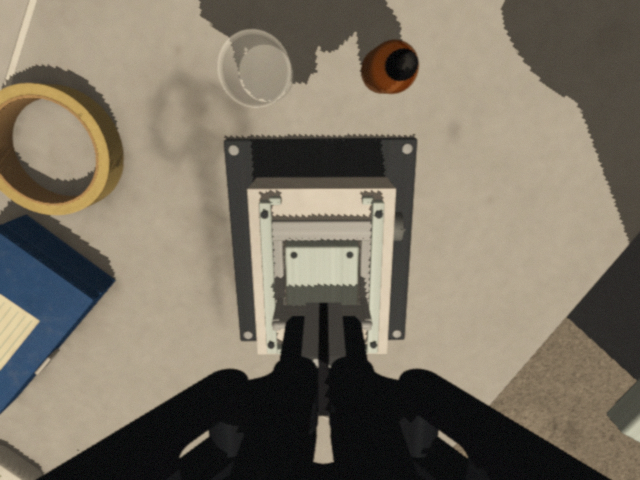

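The wrist view shows the closed fingers over the plate, with the plunger's rear edge from about (285,241) to (361,241) and the deck's rear corners near (249,189) and (397,187). I'll cross-check the lateral position from these.

Run:
```python
from h import *
m=imaging.camera_model("wrist")
for px,z in [((285,241),67),((361,241),67),((249,189),55),((397,187),55),((277,222),61),((370,222),61)]:
    p=at("wrist",px,z,m); d=p[:2]-C; print(px,p.round(1),"housing x,y",(d@X).round(1),(d@Y).round(1))
a=cv2.imread("pics/w1.png")[120:360,220:420]; cv2.imwrite("pics/w1c.png",cv2.resize(a,None,fx=2.5,fy=2.5,interpolation=cv2.INTER_CUBIC))
```

```text
(285, 241) [548.1 124.   67. ] housing x,y 24.8 -30.2
(361, 241) [503.4  98.4  67. ] housing x,y -26.7 -30.1
(249, 189) [585.8 107.5  55. ] housing x,y 49.3 -63.4
(397, 187) [499.5  56.2  55. ] housing x,y -51.1 -64.7
(277, 222) [558.8 116.8  61. ] housing x,y 30.4 -41.8
(370, 222) [503.8  85.1  61. ] housing x,y -33.0 -41.8
```

View pics/w1c.png

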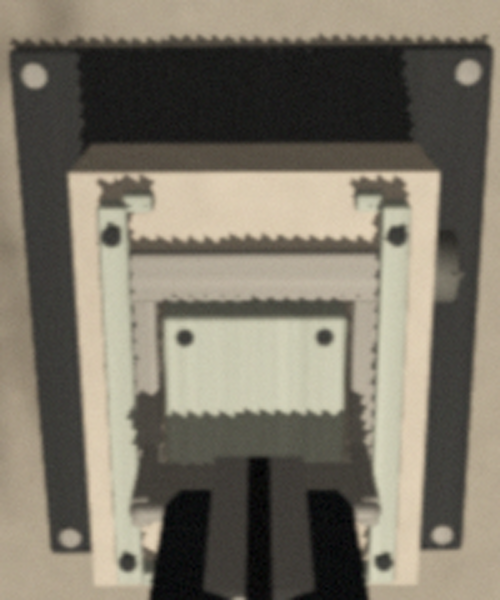

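Wrist and fixed cameras agree within about 1–2 mm. Next I'll descend to touch the plunger.

Run:
```python
from h import *
from bench import bot
bot.movel(P(-10,190,-.5),max_speed=120)
bot.movel(P(-10,82,-.5),max_speed=100)
bot.dwell(.3)
s=bot.get_state(); print(s["t"],s["tcp_pos"],s["contact_force"])
np.save("f0.npy",s["contact_force"])
h=bot.movel(P(-10,58,-.5),max_speed=10,threshold=2)
s=bot.get_state(); print(h,s["t"],s["tcp_pos"],s["contact_force"])
bot.dwell(.2)
s=bot.get_state(); print(h,s["t"],s["tcp_pos"],s["contact_force"])
```

```text
6.4083 [516.28940988 128.94886301  82.35264123] [ 0.50666214 -0.04922642 -0.16294265]
True 7.8083 [516.05298165 128.86850084  67.86863356] [ 0.10615559 -0.06231462  4.00735501]
True 8.0083 [516.02396104 128.87739644  67.87437809] [ 1.04066371 -0.29374498  4.39045346]
```

Contact at z ≈ 67.9 with the expected 4 N. Now I'll press in small steps while watching the force.

Run:
```python
from h import *
from bench import bot
def show(k):
    s=bot.get_state(); print(k,round(s["t"],2),s["tcp_pos"].round(2),s["contact_force"].round(2)); return s
bot.movel(P(-10,60,-.5),max_speed=15,threshold=12); bot.dwell(.15); show(60)
for z in (57,56.2,55.7):
    h=bot.movel(P(-10,z,-.5),max_speed=8,threshold=10); bot.dwell(.2); show((z,h))
```

```text
60 8.81 [516.09 128.88  60.19] [-0.91 -0.43  6.35]
(57, False) 9.53 [516.07 128.87  57.31] [-0.44 -0.16  8.44]
(56.2, False) 9.98 [516.08 128.85  56.56] [-0.32 -1.8   8.4 ]
(55.7, False) 10.43 [516.07 128.86  56.08] [-1.71 -1.12  8.82]
```

Depth ≈ 11.8 mm at 8.8 N, as specified. I'll go slightly deeper and then slide towards +y.

Run:
```python
from h import *
from bench import bot
def show(k):
    s=bot.get_state(); f=s["contact_force"]; d=s["tcp_pos"][:2]-C
    print(k,round(s["t"],2),"x,y",(d@X).round(2),(d@Y).round(2),"z",s["tcp_pos"][2].round(2),"F x,y,z",(f[:2]@X).round(2),(f[:2]@Y).round(2),f[2].round(2)); return s
bot.movel(P(-10,55.35,-.5),max_speed=8,threshold=8); show("deep")
for y in (-6,-3,0,2,4,6,8):
    h=bot.movel(P(y,55.35,-.5),max_speed=12,threshold=9); show((y,h))
    if h: break
```

```text
deep 10.68 x,y -0.5 -10.02 z 55.73 F x,y,z -1.01 0.18 9.08
(-6, False) 11.17 x,y -0.16 -8.47 z 56.14 F x,y,z -1.63 -5.92 9.69
(-3, False) 11.57 x,y 0.23 -5.73 z 56.27 F x,y,z -1.36 -5.54 8.55
(0, False) 11.97 x,y 0.49 -2.79 z 56.37 F x,y,z -0.23 -5.86 7.66
(2, False) 12.28 x,y 0.59 -0.83 z 56.37 F x,y,z 0.6 -6.95 9.03
(4, False) 12.6 x,y 0.68 1.16 z 56.41 F x,y,z -0.22 -6.62 7.8
(6, False) 12.92 x,y 0.74 3.18 z 56.42 F x,y,z 0.52 -5.89 9.0
(8, False) 13.23 x,y 0.74 4.63 z 56.45 F x,y,z -0.41 -8.37 9.49
```

The z reading has crept up to a depth of about 11.4 mm because of drag compliance. I'll correct that first, then keep carrying the keeper until the force rises at its end stop.

```bash
cat >> h.py <<'E'
from bench import bot
def show(k):
    s=bot.get_state(); f=s["contact_force"]; d=s["tcp_pos"][:2]-C
    fy=f[:2]@Y; y=d@Y
    print(k,round(s["t"],2),"x,y",(d@X).round(2),y.round(2),"z",s["tcp_pos"][2].round(2),"F x,y,z",(f[:2]@X).round(2),fy.round(2),f[2].round(2)); return y,fy,s["tcp_pos"][2]
E
python3 - <<'E'
from h import *
bot.movel(P(8,54.7,-1.2),max_speed=8,threshold=8); show("deeper")
zc=54.7
for y in np.arange(9.5,26,1.5):
    h=bot.movel(P(y,zc,-1.2),max_speed=12,threshold=7); yy,fy,z=show((y,h))
    if fy<-13 or h: break
    zc+=np.clip(55.75-z,-.2,.2)
E
```

```text
deeper 13.5 x,y 0.76 4.6 z 56.09 F x,y,z 1.57 -7.39 9.48
(np.float64(9.5), False) 13.78 x,y 0.73 5.81 z 56.09 F x,y,z 1.23 -8.38 8.76
(np.float64(11.0), False) 14.05 x,y 0.69 7.23 z 55.99 F x,y,z -0.75 -8.04 9.37
(np.float64(12.5), False) 14.32 x,y 0.72 8.73 z 55.88 F x,y,z -0.94 -8.51 10.38
(np.float64(14.0), False) 14.6 x,y 0.77 10.22 z 55.83 F x,y,z 0.41 -8.22 12.05
(np.float64(15.5), False) 14.88 x,y 0.79 11.68 z 55.78 F x,y,z -0.21 -8.74 10.63
(np.float64(17.0), False) 15.15 x,y 0.79 13.17 z 55.76 F x,y,z -0.15 -9.02 11.18
(np.float64(18.5), False) 15.43 x,y 0.77 14.67 z 55.76 F x,y,z 0.54 -9.41 11.85
(np.float64(20.0), False) 15.7 x,y 0.77 16.2 z 55.75 F x,y,z -0.73 -8.8 12.14
(np.float64(21.5), False) 15.97 x,y 0.78 17.41 z 55.76 F x,y,z -0.15 -9.57 12.09
(np.float64(23.0), False) 16.25 x,y 0.78 17.43 z 55.79 F x,y,z -1.37 -14.27 11.32
```

The keeper stops dead at y ≈ 17.4, with the force rising from 9.5 to 14.3 N and about 13 mm of travel after contact. Now I'll ease off the push, lift gently and check.

Run:
```python
from h import *
bot.movel(P(20.5,54.7,-1.2),max_speed=15); show("ease")
bot.movel(P(19,57.5,-0.8),max_speed=10); show("lift1")
bot.movel(P(14,60,-.5),max_speed=15); bot.dwell(.2); show("clear")
bot.movel(P(10,150,-.5),max_speed=90)
bot.movel(P(-60,200,-.5),max_speed=120); show("up")
cv2.imwrite("pics/w2.png",imaging.capture("wrist")); cv2.imwrite("pics/s2.png",imaging.capture("side"))
a=cv2.imread("pics/w2.png")[100:400,200:440]; a=cv2.resize(a,None,fx=2,fy=2,interpolation=cv2.INTER_CUBIC); cv2.imwrite("pics/w2c.png",a)
a=cv2.imread("pics/s2.png")[220:390,235:435]; cv2.imwrite("pics/s2c.png",cv2.resize(a,None,fx=3.5,fy=3.5,interpolation=cv2.INTER_CUBIC))
```

```text
ease 16.57 x,y 0.73 17.42 z 56.03 F x,y,z 0.61 -6.43 9.28
lift1 17.04 x,y 0.12 17.56 z 57.69 F x,y,z 2.82 -4.68 2.44
clear 17.77 x,y -0.65 14.16 z 59.92 F x,y,z -0.03 0.94 -0.17
up 19.78 x,y -0.94 -59.52 z 199.47 F x,y,z -0.29 0.48 -0.08
```

View pics/w2c.png

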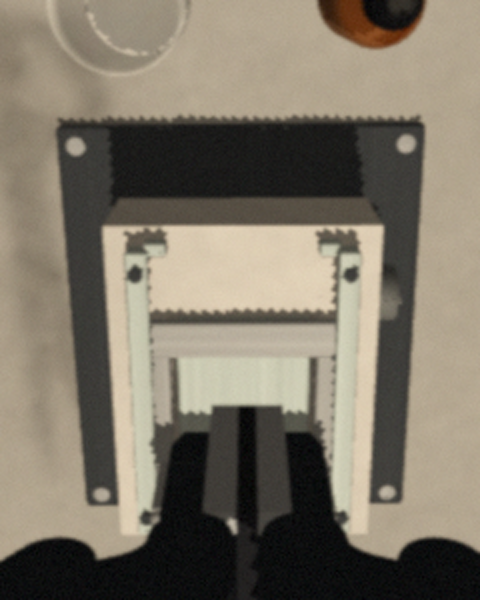

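View pics/s2c.png

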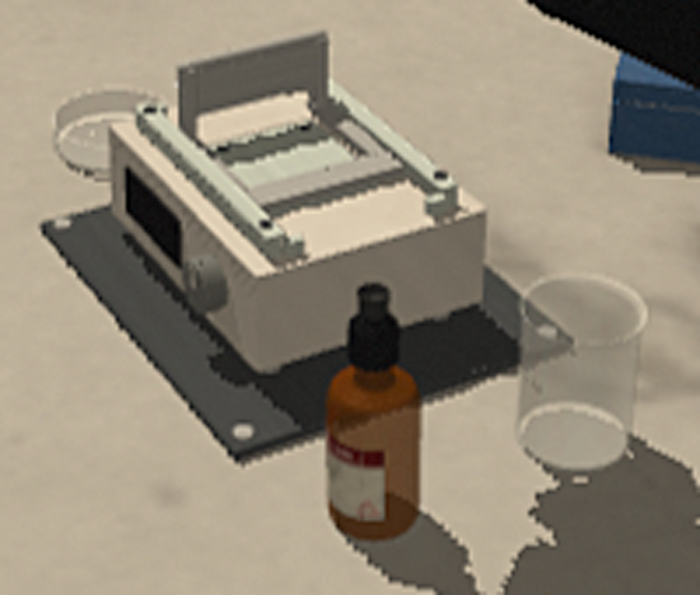

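The cross bar now covers the rear of the plunger, including its screws, and the plunger is down. Beaker, bottle and dish look unmoved. One last numeric check of keeper travel, then I'll hand in.

Run:
```python
from h import *
m=imaging.camera_model("wrist")
for v in (323,357): print("bar edge y", (at("wrist",(200+243/2,100+v/2),62,m)[:2]-C)@Y)
a=cv2.imread("pics/side0.png").astype(int);b=cv2.imread("pics/s2.png").astype(int)
d=np.abs(a-b).max(2)
print("bottle/beaker/dish diffs",[(d[r]>40).mean().round(3) for r in (np.s_[302:372,330:354],np.s_[300:350,384:418],np.s_[246:268,250:268])])
s=bot.get_state(); print(s["t"],s["contact_force"])
bot.sign_off()
```

```text
bar edge y -28.70285432201403
bar edge y -15.172305741831533
bottle/beaker/dish diffs [np.float64(0.001), np.float64(0.0), np.float64(0.0)]
19.8833 [-0.21818598 -0.11261551  0.69821791]
the job is handed in; nothing more can be done
```

The shaker is locked for transport: the plunger is held down under the keeper, and I handed the job in at about 20 s.

**What I did:** I located the housing with the cameras and felt the plunger's top at z ≈ 67.9 mm. I pressed it about 12 mm in, at roughly 9–12 N. Still holding it down, I slid the fingers to +y and carried the keeper until it stopped dead. The push force there rose from 9.5 to 14.3 N. I then eased off, lifted clear and retreated.

**Last checks:**
- **Plunger:** the fingers felt no force at z ≈ 60 mm, well below the raised height, so it did not spring back.
- **Keeper:** its cross bar's front edge measures y ≈ -15 mm, against the -16 mm expected at the end stop. That is within the 2 mm calibration. The pictures show the bar over the plunger's rear edge.
- **Beaker, dish and bottle:** unchanged between the first and last side pictures.
- **Forces:** readings stayed under about 18 N in total, and the arm was touching nothing at the end.

**What disagreed:**
- **Depth during the slide:** the fingers' drag let the plunger rise briefly to about 11.4 mm in, still past the 11 mm needed. I pressed deeper before carrying the keeper to its stop.
- **Force while lifting:** I read 2.4 N upward at z = 57.7 mm, slightly above where the trapped plunger should rest. It was gone at the next reading (z ≈ 60 mm), and I did not find the cause.

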